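# Dose mixing balls into the open ink jar and shut it

## Robot

A 6-joint arm with a two-finger parallel gripper is mounted at the origin on the work surface. World frame = base frame: x ahead of the robot, y to its left, z up, the work surface at z = 0. Lengths are in m, angles in rad, forces in N, time in s.
With the tool pointing down it reaches from about 0.35 to 0.95 m from the base axis. Payload 17.4 kg.
Tool frame: the origin (TCP) lies midway between the tips of the shut fingers; the grasp point (between the pads) lies 19 mm behind it; z points along the fingers, y is the direction in which the jaws open and shut (so a half turn about z gives the same grasp; the last joint's range is limited). The gripper opens to 93 mm and grips with 3 to 60 N. Pads are 15 mm wide; open, the fingers measure 128 mm over their backs; the gripper's body (75 mm by 188 mm) begins 65 mm behind the grasp point.
Start: joints at [1.264, 0.116, 1.442, -0, 1.584, -0.038], TCP at [0.179, 0.651, 0.219] pointing down, gripper open.
Joint ranges: [-2.83, 2.83], [-0.83, 2.19], [0.07, 2.5], [-1.14, 4.28], [0.01, 3], [-2.97, 2.97]. Speed limits (rad/s): [1.89, 1.89, 2.22, 3.14, 3.14, 3.14].

## Interface

Orientations are given as a rotation vector (axis times angle).
In Python, from rig import bot, jaws, vision, hand_in gives the robot as it stands. Calls block until the motion is done:
- bot.move_pose(position, orientation): joint-space move of the TCP to a pose.
- bot.line_to(position, feed=0.15, frame=None): straight line of the TCP; frame=None keeps the orientation; feed is the mean speed in m/s.
- bot.goto_joints(angles): joint-space move.
- jaws.gripper_open() and jaws.grab(strength=None): open the fingers fully, or close them until they stop; strength is the grip in N (None keeps the last).
- bot.hold(seconds).
- bot.ik(position, orientation): joint angles nearest the present ones, or None.
- vision.read_camera(name): name is "side" or "top" or "wrist"; returns the picture (400x640x3 uint8, red, green, blue); there is no depth.
- vision.camera_info(name): a dict with "vfov" (degrees; the focal length in pixels is half the picture's height over the tangent of half this angle, whatever the lens; pixels are square), "cx", "cy" (the principal point, pixels), "camera_from_world" (4x4, takes a point from world to camera coordinates). Camera axes: x right, y up, looking along -z (the intrinsics and any distortion apply to the point x, -y, -z); pixel columns grow to the right and rows downward; lengths in m; the calibration is good to about 2 mm. A picture is of the moment at which its call begins: read the wrist's pose just before it. camera_info takes no time and is no camera call; for the wrist camera it gives the pose at the moment of the call.
A pose or a line that the arm cannot do raises bot.Unreachable and nothing moves.
- hand_in(): hands the job in, once; it reports no verdict.
Readings, each from a call of its own:
- bot.current_t(): time.
- bot.current_q(): joint angles.
- bot.current_joint_vel(): joint speeds.
- bot.current_tau(): joint torques, N m.
- bot.current_eef_pos(): TCP position.
- bot.current_tool_rot(): TCP orientation.
- bot.current_contact_force(): force on the tool from outside, world axes, zero at the start.
- bot.current_moment(): the same for the moment, N m.
- bot.current_opening(): finger opening in m.
Only numpy, scipy, OpenCV 4.12 (cv2) and the standard library are available. Lean on these libraries where they do the work, as an engineer would, in place of code of your own. Each camera call takes 0.05 s, during which the arm holds its last target.

## Task

Slide the drop cup along its rail until it is over the one open jar, and press its release tab so that both steel mixing balls fall into the jar; do not handle the balls. Then slide the cup well clear of that jar, swing the jar's lid shut and press it fully home, leaving the ink bottle, the tub and the roller where they are.

Things in the scene. Friction and masses are not known exactly. Their poses are not given: they have to be found in the camera images.
- drop_cup (a joint): travel in m of the drop cup along its rail, 0 to 0.300, growing along the stand's y; starts at 0 (parked). About 2 N moves it and it stays where left. The cup is on an arm 26 mm wide from the grey slider block on the rail (50 x 50 mm, 88 to 150 mm above the table, its centre 75 mm from the cup's centre towards the robot)
- cup_mouth (a point): centre of the drop cup's lower mouth. The cup is an upright square tube, 42 x 42 mm outside, 110 to 175 mm above the table (lower 33 mm clear, upper part grey), open on top. Axes: x away from the robot and square to the rail, y along the rail, z up
- release_tab (a joint): how far the release tab is pressed down, in m, 0 (up) to 0.010. 3 N starts it and 6 N takes it fully down; it springs back. A linkage swings the cup's hinged bottom open as it goes down (fully open at 0.010)
- tab_top (a point): centre of the top face of the release tab, a steel plate 26 x 26 mm on top of the slider block, 165 mm above the table when up; moves with cup and tab
- jar_mouth (a point): centre of the rim of the open white jar, 95 mm above the table; 72 mm across outside, 64 mm inside, 80 mm deep, fixed on the stand. x points to its lid hinge (away from the robot), z up. It stands under the line along which the cup's mouth travels, in one of three places 95 mm apart; two alike jars, lids shut (102 mm high), take the others
- jar_hinge (a point): point on the hinge axis of the open jar's lid, on the jar's rim 40 mm from its centre; the hinge axis is this frame's y
- jar_lid (a joint): angle in rad of the open jar's lid: 0 shut and fully home, 1.57 upright, 2.0 the stop. The lid is a white disc 74 mm across and 7 mm thick with a small 12 mm lip opposite the hinge; it stays where it is left (hinge friction about 3 N at the disc's far edge)
- lid_centre (a point): centre of the lid's outer face, 40 mm from the hinge axis; z points out of that face (up when shut)
- ball_a_center (a point): centre of a steel mixing ball, 16 mm across, 17 g; both balls lie on the hinged bottom in the drop cup, 36 mm above the cup's lower mouth
- ball_b_center (a point): centre of the other ball, alike
- ink_bottle: bystander: black ink bottle with white cap, 66 mm across, 170 mm high, left of the stand; origin at the centre of its underside
- ink_tub: bystander: low white tub with black cap, 60 mm across, 60 mm high, on the table just behind the stand; origin at the centre of its underside
- roller: bystander: ink roller lying to the right of the stand, wooden handle, black 110 mm roll, 38 mm high; origin on the table near the roll

How it is judged:
On the way, in this order (a step that is already met when the one before it is completed fails the run):
1. the drop cup stands over the open jar (its mouth's centre within 20 mm of the jar's, seen from above) (horizontal distance between cup_mouth and jar_mouth below 0.02 m), for 0.1 s.
2. both balls lie in the jar (horizontal distance between each of ball_a_center, ball_b_center and jar_mouth below 0.032 m and z of each of ball_a_center, ball_b_center in the frame of jar_mouth below -0.03 m), for 0.2 s.
3. the cup has been slid clear of the jar (centres more than 65 mm apart) (horizontal distance between cup_mouth and jar_mouth above 0.065 m), for 0.1 s.
4. the lid is shut and fully home (value of joint jar_lid below 0.06 rad), for 0.2 s.
At the end, for the whole second after the job is handed in: Both balls lie inside the formerly open jar, the drop cup stands more than 65 mm (centre to centre) away from it with its tab sprung back up, and the jar's lid is shut to within 0.06 rad (4 mm at its far edge) and still (all of step 2 and horizontal distance between cup_mouth and jar_mouth above 0.065 m and value of joint release_tab below 0.002 m and value of joint jar_lid below 0.06 rad and velocity of joint jar_lid below 0.05 rad/s); the robot touches nothing.
It fails at once if the lid is swung into the cup (lid below 1.3 rad while the cup is within 55 mm of the jar, centre to centre) (value of joint jar_lid below 1.3 rad and horizontal distance between cup_mouth and jar_mouth below 0.055 m).
It fails at once if a ball is touched by the gripper (contact force between any of ball_a, ball_b and the fingers above 0.3 N).
It fails at once if the ink bottle, tub or roller is moved by more than 30 mm (distance of any of ink_bottle, ink_tub, roller from where it was at the start of the episode above 0.03 m).
It also fails if it takes over 72 s, if anything falls off the work surface, if the arm or the gripper's body presses on something with over 40 N, if the wrist force passes 120 N, or if a joint passes its speed limit or range.

## Working session

There is one attempt and no reset: what is moved stays moved. The work goes in short steps, each a Python script; the robot and the scene stay as the last script left them, time stands still between calls to the robot, and variables do not carry over. Pictures are saved under pics/ and viewed, and the job is handed in when it is done.

```bash
ls; mkdir -p pics; python3 - <<'E'
from rig import bot,jaws,vision
import cv2
for n in("side","top","wrist"):
    i=vision.camera_info(n);print(n,i)
    im=vision.read_camera(n);cv2.imwrite(f"pics/{n}0.png",im[:,:,::-1])
print(bot.current_t(),bot.current_eef_pos(),bot.current_tool_rot(),bot.current_opening())
E
```

```text
pics
side {'vfov': 52.81954150141513, 'cx': 315.95884898380405, 'cy': 204.4097606725171, 'camera_from_world': array([[-0.90682592, -0.42143104, -0.00791356,  0.53659169],
       [ 0.31557859, -0.69126155,  0.65005202, -0.25945461],
       [-0.27942244,  0.58698667,  0.7598485 , -0.98434455],
       [ 0.        ,  0.        ,  0.        ,  1.        ]])}
top {'vfov': 53.32081772647545, 'cx': 318.1019464181055, 'cy': 198.06658284712995, 'camera_from_world': array([[ 0.00334792, -0.99998913,  0.00324635, -0.02987945],
       [ 0.9815787 ,  0.0039064 ,  0.19101833, -0.57340431],
       [-0.19102893,  0.00254704,  0.9815811 , -1.07875296],
       [ 0.        ,  0.        ,  0.        ,  1.        ]])}
wrist {'vfov': 70.46474986530123, 'cx': 320.10403477273854, 'cy': 196.86558709695038, 'camera_from_world': array([[ 2.66717326e-01,  9.63774563e-01, -6.77397201e-04,
        -6.74016961e-01],
       [-9.33695004e-01,  2.58218680e-01, -2.48066026e-01,
         2.83956223e-02],
       [-2.38904809e-01,  6.67959895e-02,  9.68742891e-01,
        -3.89836165e-01],
       [ 0.00000000e+00,  0.00000000e+00,  0.00000000e+00,
         1.00000000e+00]])}
0.15 [0.1792518  0.65059936 0.21805164] [-4.21000830e-01 -3.11311023e+00  1.45460641e-03] 0.09309283357003754
```

View pics/top0.png

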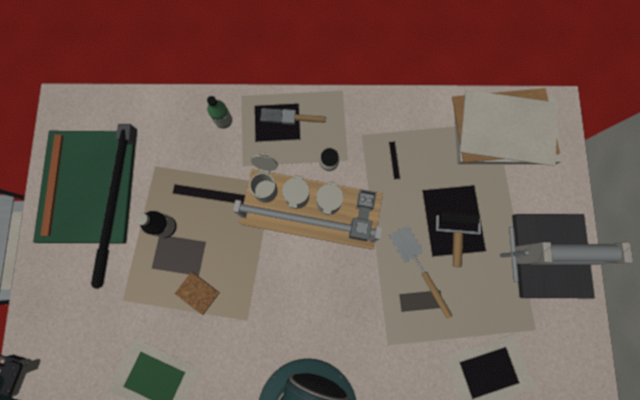

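View pics/side0.png

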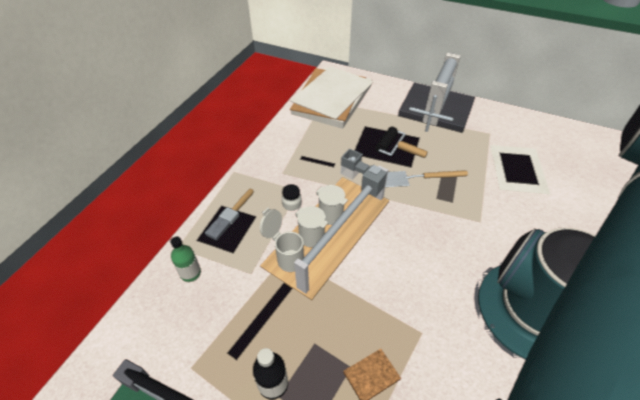

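View pics/wrist0.png

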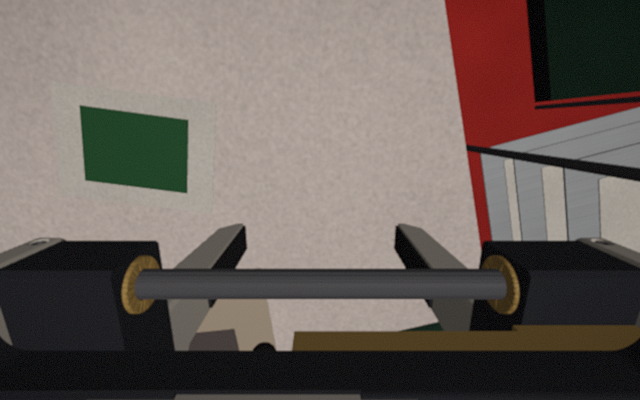

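```bash
python3 - <<'E'
import cv2
a=cv2.imread("pics/top0.png")[140:260,220:400];cv2.imwrite("pics/topz.png",cv2.resize(a,None,fx=4.4,fy=4.4,interpolation=cv2.INTER_CUBIC))
a=cv2.imread("pics/side0.png")[140:305,240:420];cv2.imwrite("pics/sidez.png",cv2.resize(a,None,fx=3.6,fy=3.6,interpolation=cv2.INTER_CUBIC))
E
```

```text
(no output)
```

View pics/topz.png

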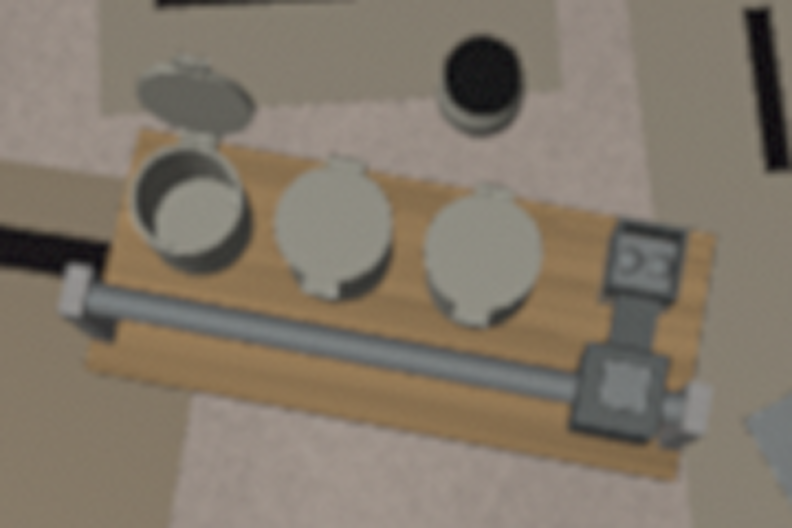

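View pics/sidez.png

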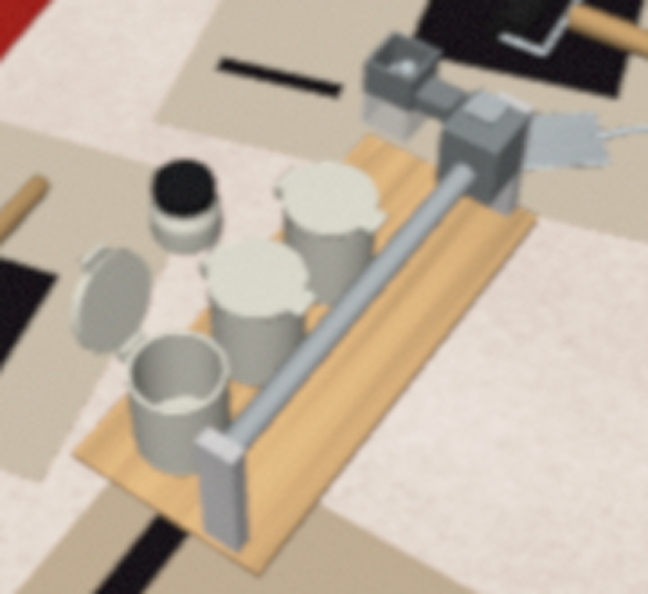

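```bash
cat > h.py <<'E'
import numpy as np
from rig import vision
def ray(n,u,v,info=None):
    i=info or vision.camera_info(n); f=200/np.tan(np.radians(i['vfov'])/2)
    T=i['camera_from_world'];R=T[:3,:3];c=-R.T@T[:3,3]
    d=R.T@np.array([(u-i['cx'])/f,-(v-i['cy'])/f,-1.]);return c,d/np.linalg.norm(d)
def plane(n,u,v,z,info=None):
    c,d=ray(n,u,v,info);return c+d*(z-c[2])/d[2]
def proj(n,p):
    i=vision.camera_info(n); f=200/np.tan(np.radians(i['vfov'])/2)
    q=i['camera_from_world']@np.append(p,1);return np.array([i['cx']+f*q[0]/-q[2],i['cy']-f*q[1]/-q[2]])
E
python3 - <<'E'
from h import *
s=lambda u,v:(220+(u-1.7)/4.4,140+(v-1.7)/4.4)
t=lambda u,v:(240+(u-1.3)/3.6,140+(v-1.3)/3.6)
P={}
for k,(u,v,z) in dict(jar=(190,202,.095),lid2=(334,226,.102),lid3=(483,257,.102),tab=(627,388,.165),cup=(646,263,.175)).items():
    P[k]=plane("top",*s(u,v),z);print(k,P[k])
for k,(u,v,z) in dict(jar=(180,372,.095),lid2=(259,284,.102),lid3=(331,199,.102),tab=(488,107,.165),cup=(402,65,.175)).items():
    print('side',k,plane("side",*t(u,v),z))
y=(P['jar']-P['lid3'])[:2];print(np.linalg.norm(y)/2,np.degrees(np.arctan2(y[1],y[0])),np.linalg.norm((P['jar']-P['lid2'])[:2]),np.linalg.norm((P['cup']-P['tab'])[:2]))
x=(P['cup']-P['tab'])[:2];print(np.degrees(np.arctan2(x[1],x[0])))
E
```

```text
jar [0.60046583 0.12515161 0.095     ]
lid2 [0.58394437 0.03419702 0.102     ]
lid3 [ 0.56467033 -0.05844164  0.102     ]
tab [ 0.47596376 -0.13913079  0.165     ]
cup [ 0.54729224 -0.15025323  0.175     ]
side jar [0.60350316 0.12875864 0.095     ]
side lid2 [0.58454543 0.04051059 0.102     ]
side lid3 [ 0.5701182  -0.05663138  0.102     ]
side tab [ 0.47959472 -0.13631223  0.165     ]
side cup [ 0.5508176  -0.14198326  0.175     ]
0.09352512664075399 78.96734877866258 0.0924429309201945 0.07219045090639895
-8.862904887236551
```

```bash
cat >> h.py <<'E'
def down(deg): # tool y at angle deg
    a=np.radians((deg+90)/2+180); return np.pi*np.array([np.cos(a),np.sin(a),0])
def tri(obs):
    A=np.zeros((3,3));b=np.zeros(3)
    for n,u,v in obs:
        c,d=ray(n,u,v);M=np.eye(3)-np.outer(d,d);A+=M;b+=M@c
    return np.linalg.solve(A,b)
E
python3 - <<'E'
from h import *
from rig import bot
import cv2
s=lambda u,v:("top",220+(u-1.7)/4.4,140+(v-1.7)/4.4)
t=lambda u,v:("side",240+(u-1.3)/3.6,140+(v-1.3)/3.6)
print('post top',tri([s(78,278),t(220,442)]))
print('lid open ctr',tri([s(195,98),t(112,300)]))
print('tab',tri([s(627,388),t(488,107)]),'jar',tri([s(190,202),t(180,372)]),'cup',tri([s(646,263),t(402,65)]))
print(down(80))
bot.move_pose([0.42,0.05,.36],down(80))
print(bot.current_t(),bot.current_eef_pos(),bot.current_q())
np.save("w1.npy",vision.camera_info("wrist")["camera_from_world"])
im=vision.read_camera("wrist");cv2.imwrite("pics/w1.png",im[:,:,::-1])
i=vision.camera_info("wrist");T=i['camera_from_world'];print(-T[:3,:3].T@T[:3,3])
E
```

```text
post top [0.54427957 0.18637135 0.12777712]
lid open ctr [0.65759864 0.11870834 0.1349774 ]
tab [ 0.47827412 -0.13919063  0.16221812] jar [0.60322349 0.12614364 0.09077935] cup [ 0.55138637 -0.15101701  0.16619953]
[-0.27380784 -3.12963795  0.        ]
2.5083 [0.42010418 0.05045551 0.35976601] [ 5.91782807e-02 -4.35181610e-01  1.70253378e+00  7.15840110e-05
  1.87467844e+00 -1.33774666e+00]
[0.35264402 0.06167233 0.52605898]
```

View pics/w1.png

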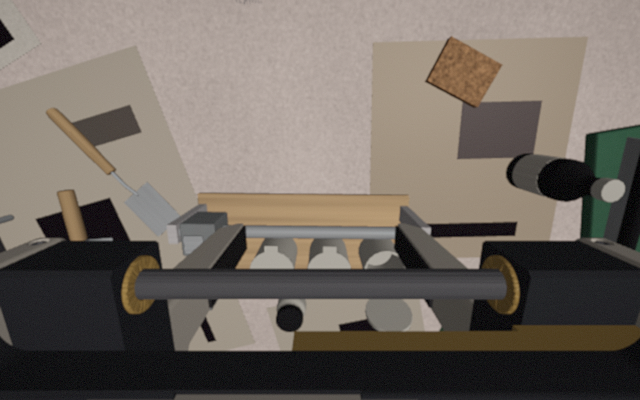

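```bash
python3 - <<'E'
from h import *
from rig import bot
import cv2
bot.move_pose([0.60,0.0,.36],down(80))
np.save("w2.npy",vision.camera_info("wrist")["camera_from_world"])
im=vision.read_camera("wrist");cv2.imwrite("pics/w2.png",im[:,:,::-1])
print(bot.current_t())
E
```

```text
3.3833
```

View pics/w2.png

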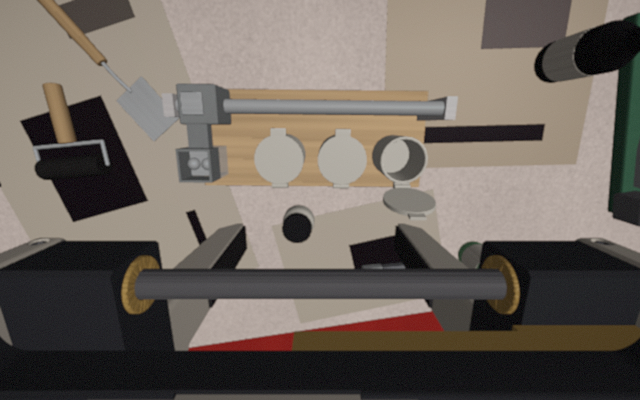

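```bash
python3 - <<'E'
import cv2
a=cv2.imread("pics/w2.png")[70:230,150:470];cv2.imwrite("pics/w2z.png",cv2.resize(a,None,fx=2.5,fy=2.5,interpolation=cv2.INTER_CUBIC))
E
```

```text
(no output)
```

View pics/w2z.png

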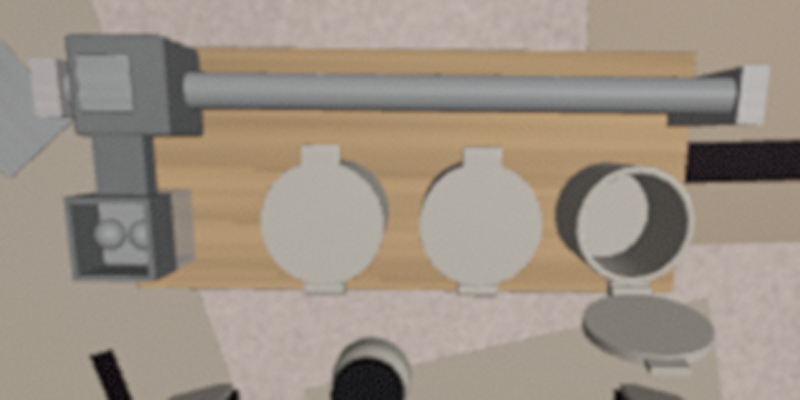

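```bash
python3 - <<'E'
from h import *
i=vision.camera_info("wrist");i['camera_from_world']=np.load("w2.npy")
P={}
for k,(u,v,z) in dict(jar=(634,222.5,.095),lid2=(481,225,.102),lid3=(323,223,.102),tab=(104,82,.165),block=(118,84.5,.15),cup=(112,237,.175),post=(753,95,.128),lidc=(648,327,.135)).items():
    P[k]=plane("wrist",150+(u-.75)/2.5,70+(v-.75)/2.5,z,i);print(k,P[k])
n=np.linalg.norm
d=(P['jar']-P['lid3'])[:2];print(n(d)/2,np.degrees(np.arctan2(d[1],d[0])),n((P['cup']-P['tab'])[:2]))
yh=np.array([np.cos(np.radians(80)),np.sin(np.radians(80))]);print((P['jar']-P['cup'])[:2]@yh,(P['jar']-P['tab'])[:2]@yh,(P['jar']-P['block'])[:2]@yh)
xh=np.array([yh[1],-yh[0]])
for k in P:print(k,P[k][:2]@xh,P[k][:2]@yh)
E
```

```text
jar [0.60378123 0.12755673 0.095     ]
lid2 [0.58810796 0.03531826 0.102     ]
lid3 [ 0.57042104 -0.05756611  0.102     ]
tab [ 0.47932138 -0.13761528  0.165     ]
block [ 0.47953264 -0.13717996  0.15      ]
cup [ 0.55227708 -0.15051514  0.175     ]
post [0.54124328 0.18873699 0.128     ]
lidc [0.6580734  0.11856093 0.135     ]
0.09405233703171856 79.78461312116879 0.07408739124752027
0.2827909331532776 0.2827556743045492 0.28229028136658524
jar 0.5724584417445239 0.2304643641136532
lid2 0.5730403263088123 0.13690556939364573
lid3 0.5717513184003654 0.042361019164425744
tab 0.49593605112723393 -0.05229131019089603
block 0.4960685154922846 -0.051825917252932084
cup 0.5700234339847539 -0.052326569039624335
post 0.5002467427637878 0.2798555613775473
lidc 0.6274878963957262 0.23103296944761953
```

```bash
cat >> h.py <<'E'
YH=np.array([np.cos(np.radians(79.9)),np.sin(np.radians(79.9)),0]);XH=np.array([YH[1],-YH[0],0])
TAB=np.array([.4793,-.1376,0]);JAR=np.array([.6038,.1276,0]);OR=down(79.9)
Z=lambda z:np.array([0,0,z])
E
python3 - <<'E'
from h import *
from rig import bot,jaws
bot.move_pose(TAB+Z(.26),OR)
bot.line_to(TAB+Z(.16)); bot.line_to(TAB+Z(.140),feed=.06)
print(bot.current_contact_force())
jaws.grab(12)
print(bot.current_opening(),bot.current_contact_force(),bot.current_eef_pos())
bot.line_to(TAB+.02*YH+Z(.140),feed=.05)
print(bot.current_contact_force(),bot.current_t())
bot.line_to(TAB+.2835*YH+Z(.140),feed=.1)
print(bot.current_opening(),bot.current_contact_force(),bot.current_eef_pos(),bot.current_t())
import cv2
for n in("side","top","wrist"):
    im=vision.read_camera(n);cv2.imwrite(f"pics/{n}3.png",im[:,:,::-1])
E
python3 -c "
import cv2
a=cv2.imread('pics/top3.png')[120:270,210:410];cv2.imwrite('pics/top3z.png',cv2.resize(a,None,fx=4,fy=4,interpolation=2))"
```

```text
[-0.56068881  0.50597143  0.31655513]
0.049793808144081464 [ 0.12449302 -0.91938423  0.80044436] [ 0.47930642 -0.13761466  0.14003778]
[ 4.34677821  1.10092549 -0.3673963 ] 6.825
0.049711932267316156 [17.69840898 -3.92661554 -5.97329753] [0.5304126  0.14094344 0.14011399] 9.6083
```

View pics/side3.png

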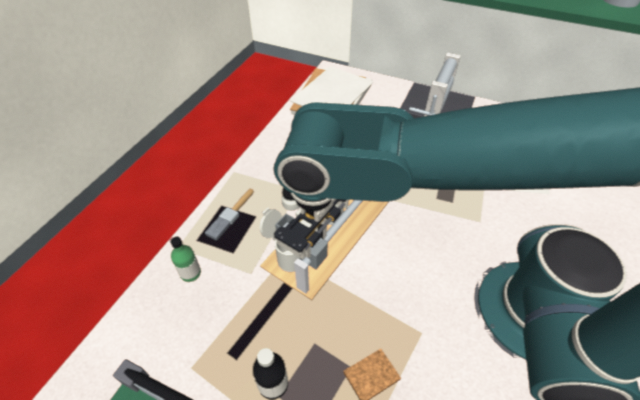

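View pics/wrist3.png

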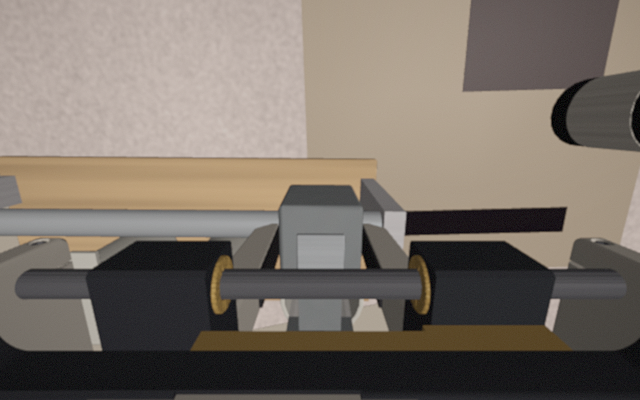

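View pics/top3z.png

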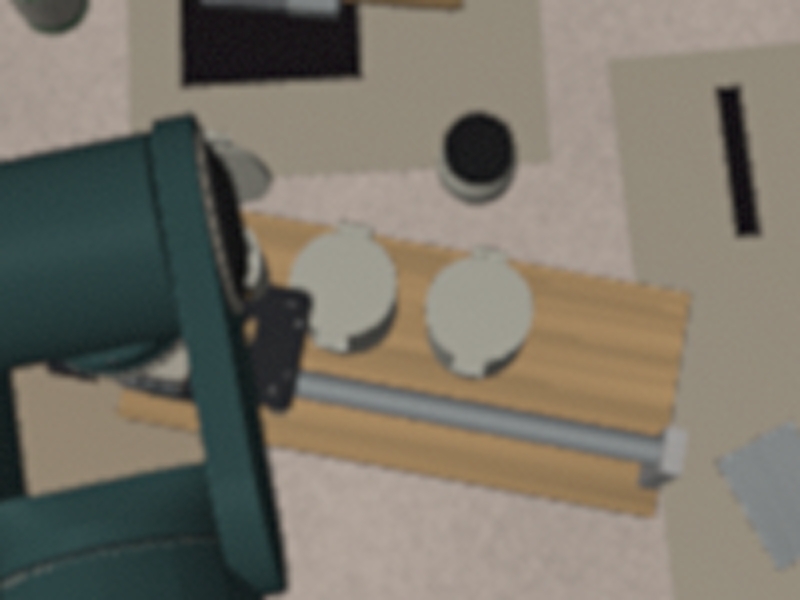

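```bash
python3 - <<'E'
from h import *
from rig import bot,jaws
import cv2
p=TAB+.2835*YH
jaws.gripper_open()
bot.line_to(p+Z(.25)); jaws.grab(20)
bot.move_pose(p+XH*.13-.06*YH+Z(.33),OR)
np.save("w4.npy",vision.camera_info("wrist")["camera_from_world"])
im=vision.read_camera("wrist");cv2.imwrite("pics/w4.png",im[:,:,::-1]);print(bot.current_t(),bot.current_opening())
a=im[0:240,200:520,::-1];cv2.imwrite("pics/w4z.png",cv2.resize(a,None,fx=2.5,fy=2.5,interpolation=2))
E
```

```text
13.7 0.0005451946051971267
```

View pics/w4z.png

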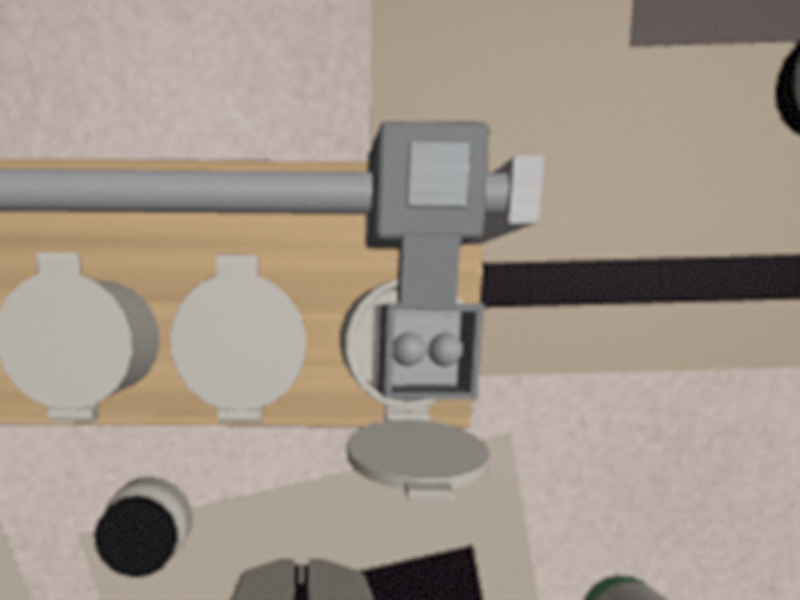

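```bash
python3 - <<'E'
from h import *
i=vision.camera_info("wrist");i['camera_from_world']=np.load("w4.npy")
for k,(u,v,z) in dict(tab=(440,174,.165),cup=(431.5,351,.175),jarleft=(345,345,.095),hinge=(407,412,.095),lid2=(239,343,.102),lid3=(66,340,.102),lidc=(418,455,.135),lidlip=(430,492,.165)).items():
    P=plane("wrist",200+(u-.75)/2.5,(v-.75)/2.5,z,i);print(k,P.round(4),(P@XH).round(4),(P@YH).round(4))
print(JAR@XH,JAR@YH)
E
```

```text
tab [0.5322 0.1409 0.165 ] 0.4992 0.232
cup [0.6052 0.1257 0.175 ] 0.5738 0.2299
jarleft [0.6001 0.0925 0.095 ] 0.5746 0.1963
hinge [0.6431 0.121  0.095 ] 0.6119 0.232
lid2 [0.5885 0.0355 0.102 ] 0.5732 0.1381
lid3 [ 0.5703 -0.0567  0.102 ] 0.5715 0.0442
lidc [0.6598 0.1186 0.135 ] 0.6288 0.2324
lidlip [0.6721 0.1179 0.165 ] 0.641 0.2339
0.5720662258192273 0.2315090349790799
```

```bash
python3 - <<'E'
from h import *
from rig import bot,jaws
import cv2
p=np.array([.5318,.141,0])
bot.move_pose(p+Z(.20),OR)
bot.line_to(p+Z(.17),feed=.08)
print(bot.current_contact_force())
for z in (.163,.160,.157,.155,.154):
    bot.line_to(p+Z(z),feed=.03);f=bot.current_contact_force();print(z,f.round(1) if hasattr(f,'round') else f)
bot.hold(1.0);print(bot.current_contact_force(),bot.current_eef_pos())
bot.line_to(p+Z(.21),feed=.1)
bot.move_pose(p+XH*.13-.06*YH+Z(.33),OR)
im=vision.read_camera("wrist");print(bot.current_t())
a=im[0:240,200:520,::-1];cv2.imwrite("pics/w5z.png",cv2.resize(a,None,fx=2.5,fy=2.5,interpolation=2))
E
```

```text
[-1.02161394 -0.41358688  0.00601827]
0.163 [-0.1 -1.  -0.8]
0.16 [-0.9 -0.1 -0.4]
0.157 [-0.7  0.   5.3]
0.155 [-1.6  0.   5.6]
0.154 [-4.8 -1.3 12.2]
[-5.39649349 -0.8979614  12.2514308 ] [0.53193268 0.14109362 0.15517329]
18.9333
```

View pics/w5z.png

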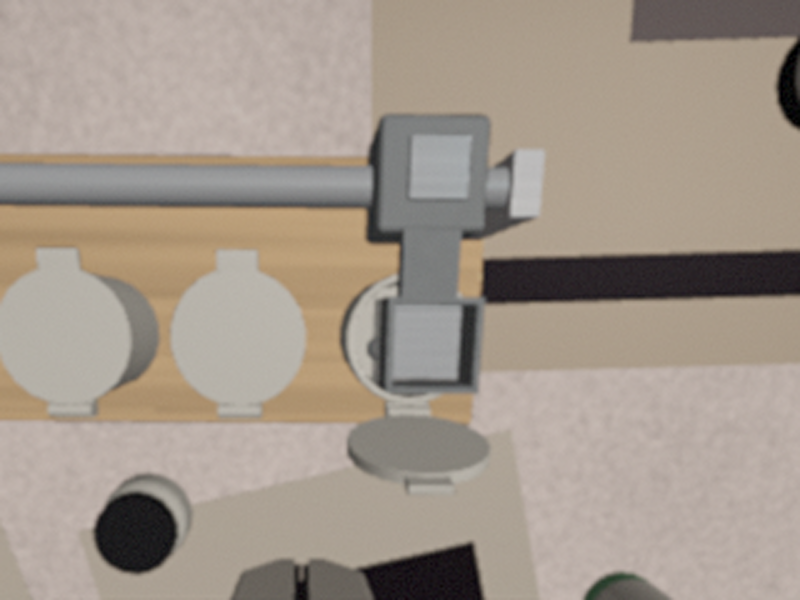

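```bash
python3 - <<'E'
from h import *
from rig import bot,jaws
import cv2
p=np.array([.5322,.1410,0]);q=np.array([.4793,-.1376,0]);d=(p-q)/np.linalg.norm(p-q)
jaws.gripper_open()
bot.move_pose(p+Z(.24),OR)
bot.line_to(p+Z(.16));bot.line_to(p+Z(.140),feed=.06)
jaws.grab(12);print(bot.current_opening(),bot.current_contact_force())
e=p-.19*d
bot.line_to(e+Z(.140),feed=.1);print(bot.current_contact_force(),bot.current_opening())
jaws.gripper_open();bot.line_to(e+Z(.25))
jaws.grab(20)
bot.move_pose(JAR+XH*.06-.04*YH+Z(.33),OR)
np.save("w6.npy",vision.camera_info("wrist")["camera_from_world"])
im=vision.read_camera("wrist");print(bot.current_t())
a=im[0:240,150:470,::-1];cv2.imwrite("pics/w6z.png",cv2.resize(a,None,fx=2.5,fy=2.5,interpolation=2))
E
```

```text
0.04961280791447605 [0.27084381 0.14678901 0.72179832]
[10.08103333 -3.79816254 -5.0144713 ] 0.04991724014689235
29.2083
```

View pics/w6z.png

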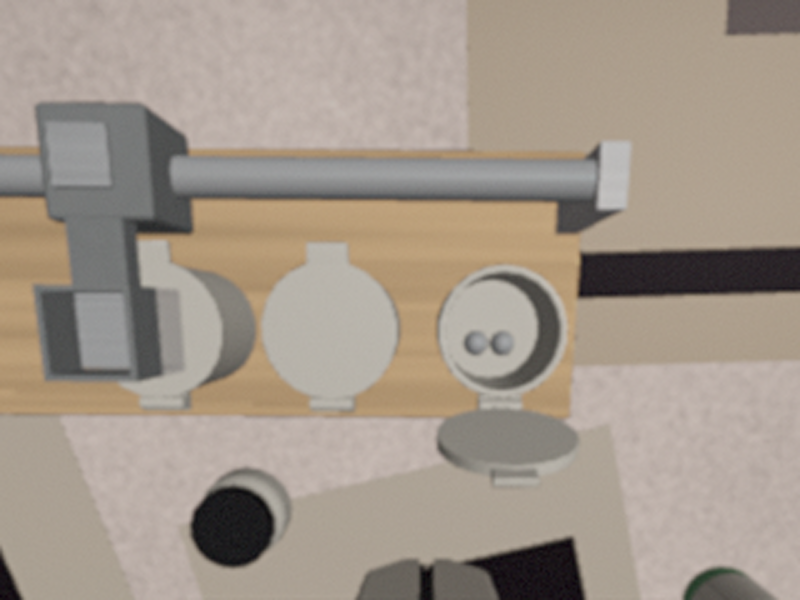

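```bash
python3 - <<'E'
from h import *
from rig import bot,jaws
import cv2
L=lambda x,z,y=.2315:x*XH+y*YH+Z(z)
hx,hz=.612,.095
bot.move_pose(L(.72,.30),OR)
bot.line_to(L(.72,.150),feed=.12)
print(bot.current_t(),bot.current_contact_force().round(1))
bot.line_to(L(.665,.150),feed=.1);print(bot.current_contact_force().round(1))
for th in (90,80,70,60,50,40,30,20,12):
    t=np.radians(th);r=.058
    x=hx-r*np.cos(t)+.007*np.sin(t)+.0075; z=hz+r*np.sin(t)+.007*np.cos(t)
    bot.line_to(L(x,z),feed=.06);f=bot.current_contact_force();print(th,f.round(1))
    if np.linalg.norm(f)>35:break
print(bot.current_t())
im=vision.read_camera("side");cv2.imwrite("pics/s7z.png",cv2.resize(im[140:320,230:430,::-1],None,fx=3.3,fy=3.3,interpolation=2))
im=vision.read_camera("wrist");cv2.imwrite("pics/w7.png",im[:,:,::-1])
E
```

```text
31.0917 [0.3 0.5 0.1]
[ 0.2 -0.4  0.7]
90 [ 0.3  0.9 -0.2]
80 [ 0.6 -0.   0.3]
70 [ 0.3 -0.6 -0.2]
60 [-0.4  0.6 -0. ]
50 [-0.5 -0.6  0.1]
40 [-0.6 -0.8 -0.4]
30 [ 0.6 -0.3 -0.1]
20 [-0.6 -0.2  0.6]
12 [-0.4  0.8  0.1]
35.0833
```

View pics/s7z.png

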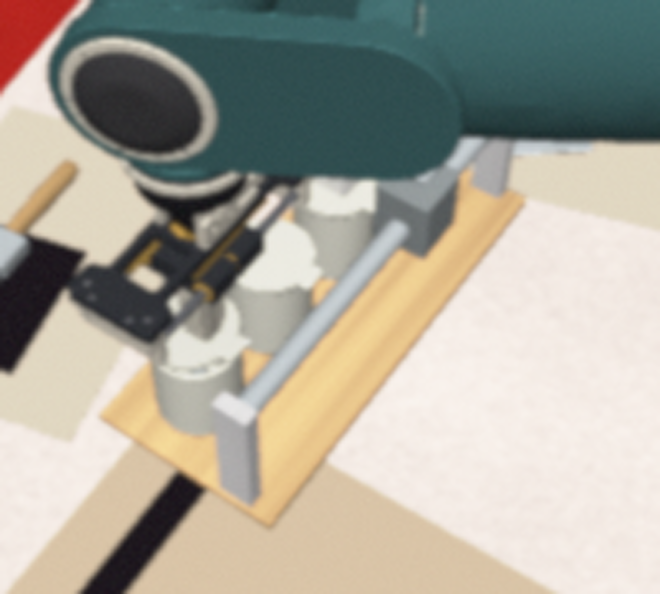

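View pics/w7.png

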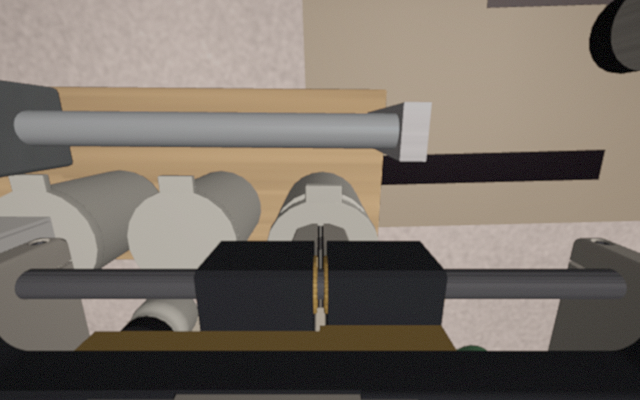

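The side view shows the lid swung down and nearly flat under the closed fingers (lid about (200,335)). Next I press it home.

```bash
python3 - <<'E'
from h import *
from rig import bot,jaws
import cv2
L=lambda x,z,y=.2315:x*XH+y*YH+Z(z)
for z in (.108,.105,.103,.102,.101,.100,.099,.098,.097,.096):
    bot.line_to(L(.556,z),feed=.03);bot.hold(.1);f=bot.current_contact_force();print(z,f.round(1),bot.current_eef_pos()[2])
    if f[2]>22:break
bot.hold(.3)
bot.line_to(L(.556,.2),feed=.1)
bot.move_pose(L(.62,.33,.19),OR)
np.save("w8.npy",vision.camera_info("wrist")["camera_from_world"])
im=vision.read_camera("wrist");cv2.imwrite("pics/w8z.png",cv2.resize(im[0:240,150:470,::-1],None,fx=2.5,fy=2.5,interpolation=2))
im=vision.read_camera("side");cv2.imwrite("pics/s8.png",im[:,:,::-1])
print(bot.current_t())
E
```

```text
0.108 [ 0.6 -0.1 -0.6] 0.10797158216634146
0.105 [-0.6  0.4 -0.1] 0.1048685314873355
0.103 [ 0.2 -0.2 -0.9] 0.1029257267668589
0.102 [-0.  -0.5  2.3] 0.10215009173099053
0.101 [-5.3 -0.1 10.9] 0.1018893263813545
0.1 [-8.9 -1.3 17.4] 0.10162693619699223
0.099 [-12.5  -2.   24.1] 0.10137431496234825
40.075
```

View pics/w8z.png

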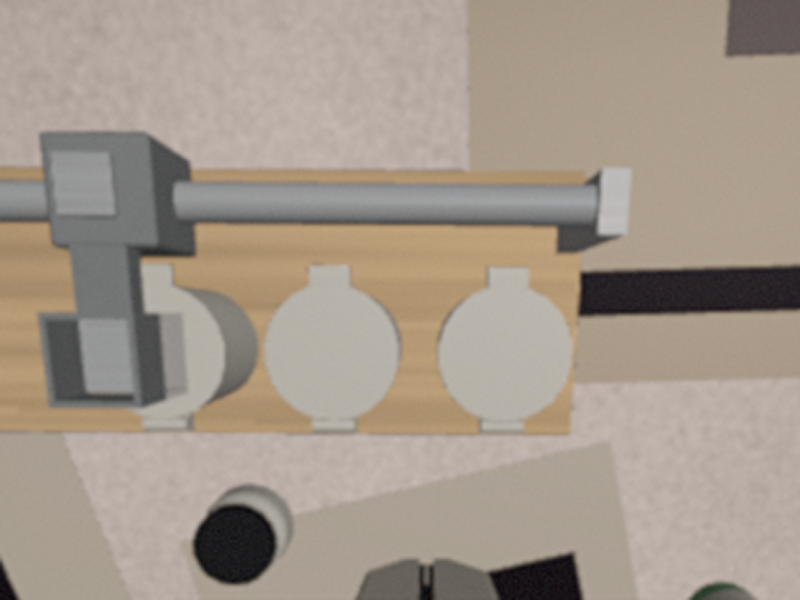

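The lid now looks the same as its shut neighbours: disc at (505,350), lip at (509,277). I'll touch it once more near the lip to confirm its height.

```bash
python3 - <<'E'
from h import *
from rig import bot,jaws
import cv2
L=lambda x,z,y=.2315:x*XH+y*YH+Z(z)
bot.move_pose(L(.546,.16),OR);bot.line_to(L(.546,.108),feed=.08)
for z in (.105,.104,.103,.102,.101,.100,.099,.098):
    bot.line_to(L(.546,z),feed=.03);bot.hold(.1);f=bot.current_contact_force();print(z,f.round(1),bot.current_eef_pos()[2].round(4))
    if f[2]>24:break
bot.hold(.2)
bot.line_to(L(.546,.2),feed=.1)
bot.move_pose([.42,.2,.36],OR)
im=vision.read_camera("side");cv2.imwrite("pics/s9.png",im[:,:,::-1])
im=vision.read_camera("top");cv2.imwrite("pics/t9.png",im[:,:,::-1])
print(bot.current_t())
E
```

```text
0.105 [ 0.7 -0.3 -0.2] 0.1052
0.104 [-0.4  0.5 -0.5] 0.104
0.103 [ 0.3 -0.4  0.4] 0.103
0.102 [-0.4 -0.   2. ] 0.1022
0.101 [-3.5 -0.1  9.5] 0.1018
0.1 [-7.6 -1.6 14.8] 0.1015
0.099 [-10.5  -1.6  21.4] 0.1012
0.098 [-14.5  -1.2  28.4] 0.1009
46.8583
```

View pics/s9.png

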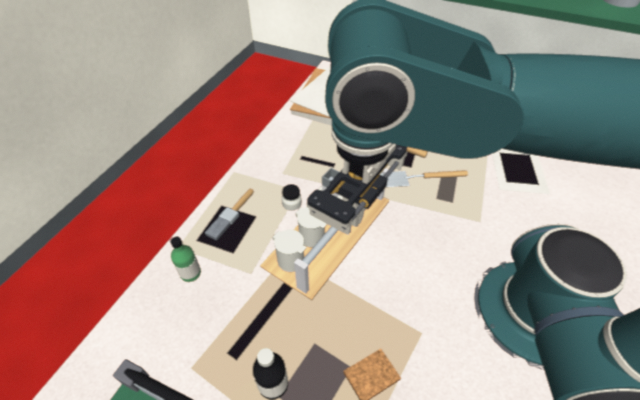

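View pics/t9.png

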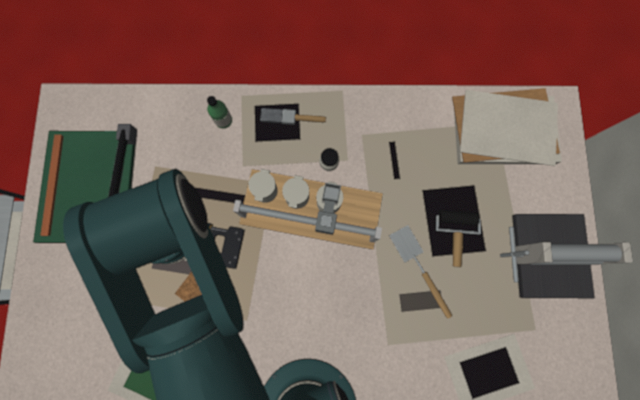

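The top view shows the lid shut at (263,185) and the cup clear at (330,195). The tub at (329,158) and roller at (458,225) haven't moved, and the side view still has the bottle at (268,372).

```bash
python3 -c "
from rig import bot,hand_in
print(bot.current_contact_force());hand_in();print(bot.current_t())"
```

```text
[ 0.06090721  0.32875843 -0.89281979]
the job is handed in; nothing more can be done
the job is handed in; nothing more can be done
```

I finished the job and handed it in, with the clock at about 47 s of the 72 s allowed; no verdict is reported.

- **Cup and balls:** I gripped the slider block and slid the cup about 283 mm to the open jar, the one at the far left. The cup's centre measured within about 2 mm of the jar's. I pressed the tab fully down with closed fingers (12 N). After I slid the cup 190 mm back, the wrist picture showed both balls on the jar floor and none in the cup.
- **Lid:** I swung the lid over from behind and pressed it with about 24 N, then again near the lip with about 28 N. On the second press the fingers met it at 102 mm, the height of a shut lid, so it had not sprung back. From above it looks the same as the neighbouring lids.
- **Bystanders:** In the last pictures the bottle, tub and roller look to be where they started, judged by eye and not measured. The arm was clear of everything.
- **Disagreements:** The rail's direction was about 0.7° off my first estimate, which gave a sideways force of up to 18 N on the slider during the first slide, with no visible effect. The jar spacing measured 94 mm against the stated 95 mm. Single-view positions from the top and side cameras mostly differed by 3–8 mm, so I relied on the wrist view.

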